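# Complete the soldering kit

### The arm

A 6-joint arm with a two-finger parallel gripper is mounted at the origin on the work surface. World frame = base frame: x ahead of the robot, y to its left, z up, the work surface at z = 0. Lengths are in m, angles in rad, forces in N, time in s.
With the tool pointing down it reaches from about 0.375 to 0.9 m from the base axis. Payload 3.1 kg.
Tool frame: the origin (TCP) lies between the finger pads; the fingertips stand 14 mm ahead of it and the grasp point (between the pads) lies 5 mm behind it; z points along the fingers, y is the line along which they close (so a half turn about z gives the same grasp; the last joint's range is limited). The gripper opens to 85 mm and grips with 20 to 120 N. Pads are 22 mm wide; open, the fingers measure 114 mm over their backs; the gripper's body (76 mm by 85 mm) begins 54 mm behind the grasp point. The pads swing forward as they close: fully open they stand 13 mm farther back than shut.
Start: joints at [-1.435, 0.527, 1.433, -0, 1.181, -0.178], TCP at [0.193, -0.594, 0.245] pointing down, gripper open.
Joint ranges: [-3.08, 3.08], [-0.75, 2.2], [0.22, 2.44], [-1.43, 4.57], [0, 2.65], [-2.85, 2.85]. Speed limits (rad/s): [2.79, 2.79, 3.14, 3.14, 3.14, 3.14].

### API

Orientations are given as a unit quaternion [x, y, z, w].
In Python, from bench import ctrl gives the robot as it stands.
- The arm moves only by the tool jog_arm, never from a script. Its argument "rows" is text: rows parted by semicolons, each of 5 numbers parted by spaces: the shift along the tool's x, y, z in cm, then the turn about the tool's z in rad, then the opening, from 0 (shut) to 1 (fully open). A call has 1 to 12 rows; each row shifts and turns the commanded pose from where the row before left it, along the tool's axes as they then stand; what a row does not reach is not made up. A row lasts 1/10 s, in which the tool goes at most 50 mm and 8.59 degrees, less where a joint would pass 70% of its speed; a pose out of reach is approached as far as the arm can. A call with a gripper value outside its range is refused whole. The fingers move at their own pace and stop on an object; the grip force is fixed at half the most. Time passes only in rows, so rows that do not move let the fingers close. It gives the time, the measured TCP pose, the force, the opening and the grip force at its end, in the units of the state.
- ctrl.get_state(): the state, without advancing time (a new reading comes with each control period).
- ctrl.get_image(name): name is "side" or "top"; returns a dict with "img" (384x512x3 uint8, red, green, blue), "fx", "fy", "cx", "cy" (pixels), "R" (3x3) and "t" (3): a world point X has camera coordinates R X + t. Camera axes: x right, y down, z forward; pixel columns grow to the right and rows downward; lengths in m; the calibration is good to about 2 mm. A picture is of the moment at which its call begins. There is no depth.
- ctrl.close_job(): hands the job in; it is judged then, once.
The state is a dict: "time": time; "joint_positions": joint angles; "dq": joint speeds; "joint_efforts": joint torques, N m; "tcp_pos": TCP position; "eef_rot": TCP orientation; "contact_force": force on the tool from outside, world axes, zero at the start; "torque": the same for the moment, N m; "width": opening from 0.0 (shut) to 1.0 (fully open); "gripper_force": force on a finger pad.
Only numpy, scipy, OpenCV 4.12 (cv2) and the standard library are available. Lean on these libraries where they do the work, as an engineer would, in place of code of your own. Each camera call takes 0.05 s, during which the arm holds its last target. There are 200 camera calls.

### The job

Complete the soldering kit in the white four-pocket caddy: it must hold the breadboard flat on the green liner, the hot-air nozzle standing upright on the yellow liner, and one tin and one wick spool on the two blue liners, each centred on its liner. One blue pocket already holds a tin or a spool: leave that where it is, add one of the kind that is missing (either of the two alike ones) to the free blue pocket, and leave the surplus tin and spool where they lie on the bench.

Things in the scene. Friction and masses are not known exactly. Their poses are not given: they have to be found in the camera images.
- tin_1: loose round metal tin of tip cleaner, lying flat: plain steel side, red lid with a yellow bar across it; 46 mm across, 22 mm high, solid. The two tins are identical. Origin: centre of its underside, z up. At the start it is either on the bench or already in one of the blue pockets.
- tin_2: loose round metal tin of tip cleaner, lying flat: plain steel side, red lid with a yellow bar across it; 46 mm across, 22 mm high, solid. The two tins are identical. Origin: centre of its underside, z up. At the start it is either on the bench or already in one of the blue pockets.
- spool_1: loose spool of copper desoldering wick, lying flat: white flanges with a copper-coloured middle and a black hub spot; 52 mm across, 15 mm high (gripped across the flanges, it acts as a solid disc). The two spools are identical. Origin: centre of its underside, z up. At the start it is either on the bench or already in one of the blue pockets.
- spool_2: loose spool of copper desoldering wick, lying flat: white flanges with a copper-coloured middle and a black hub spot; 52 mm across, 15 mm high (gripped across the flanges, it acts as a solid disc). The two spools are identical. Origin: centre of its underside, z up. At the start it is either on the bench or already in one of the blue pockets.
- breadboard: loose small white solderless breadboard with rows of black contact slots and a grey groove, lying flat: 47 mm (its x) by 35 mm (its y), 10 mm thick. Origin: centre of its underside, z up.
- nozzle: loose steel hot-air nozzle standing upright on its collar: collar 30 mm across and 26 mm high, tapering above to a 14 mm tube, 48 mm high in all, solid. Origin: centre of its underside, z up along the tube.
- pad_green: green square liner (84 mm), 1 mm thick, in the middle of one of the 4 pockets of the fixed, 252 mm square, white-walled caddy (pockets 120 mm square inside; walls 4 mm thick, 14 mm high). Origin: liner centre at bench height; things set down here rest at z = 0 as on the bench. x, y: parallel to the pocket walls.
- pad_yellow: yellow square liner (84 mm), 1 mm thick, in the middle of one of the 4 pockets of the fixed, 252 mm square, white-walled caddy (pockets 120 mm square inside; walls 4 mm thick, 14 mm high). Origin: liner centre at bench height; things set down here rest at z = 0 as on the bench. x, y: parallel to the pocket walls.
- pad_blue_1: one of 2 alike blue round liners (84 mm), 1 mm thick, in the middle of one of the 4 pockets of the fixed, 252 mm square, white-walled caddy (pockets 120 mm square inside; walls 4 mm thick, 14 mm high). Origin: liner centre at bench height; things set down here rest at z = 0 as on the bench. x, y: parallel to the pocket walls. At the start one has a tin or spool on it, the other is free.
- pad_blue_2: one of 2 alike blue round liners (84 mm), 1 mm thick, in the middle of one of the 4 pockets of the fixed, 252 mm square, white-walled caddy (pockets 120 mm square inside; walls 4 mm thick, 14 mm high). Origin: liner centre at bench height; things set down here rest at z = 0 as on the bench. x, y: parallel to the pocket walls. At the start one has a tin or spool on it, the other is free.
Not all that is in view belongs to the job. What is shaped like the nozzle but orange or turquoise is not meant.

How it is judged:
At the end, for the whole second after the job is handed in: Breadboard on green, nozzle on yellow, one tin and one spool on the blue liners: each within 15 mm of the centre, resting on the floor, upright or flat within 0.1 rad. The round thing first in the caddy and the surplus tin and spool within 15 mm of where they were. All at rest (horizontal distance between breadboard and pad_green below 0.015 m and height (world z) of each of breadboard, nozzle below 0.004 m and angle between each of breadboard, nozzle's own z axis and vertical below 0.1 rad and horizontal distance between nozzle and pad_yellow below 0.015 m and ((horizontal distance between tin_1 and pad_blue_1 below 0.015 m and height (world z) of each of tin_1, spool_1 below 0.004 m and angle between each of tin_1, spool_1's own z axis and vertical below 0.1 rad and horizontal distance between spool_1 and pad_blue_2 below 0.015 m and distance of each of tin_2, spool_2 from where it was at the start of the episode below 0.015 m) or (horizontal distance between tin_1 and pad_blue_2 below 0.015 m and height (world z) of each of tin_1, spool_1 below 0.004 m and angle between each of tin_1, spool_1's own z axis and vertical below 0.1 rad and horizontal distance between spool_1 and pad_blue_1 below 0.015 m and distance of each of tin_2, spool_2 from where it was at the start of the episode below 0.015 m) or (horizontal distance between tin_1 and pad_blue_1 below 0.015 m and height (world z) of each of tin_1, spool_2 below 0.004 m and angle between each of tin_1, spool_2's own z axis and vertical below 0.1 rad and horizontal distance between spool_2 and pad_blue_2 below 0.015 m and distance of each of tin_2, spool_1 from where it was at the start of the episode below 0.015 m) or (horizontal distance between tin_1 and pad_blue_2 below 0.015 m and height (world z) of each of tin_1, spool_2 below 0.004 m and angle between each of tin_1, spool_2's own z axis and vertical below 0.1 rad and horizontal distance between spool_2 and pad_blue_1 below 0.015 m and distance of each of tin_2, spool_1 from where it was at the start of the episode below 0.015 m) or (horizontal distance between tin_2 and pad_blue_1 below 0.015 m and height (world z) of each of tin_2, spool_1 below 0.004 m and angle between each of tin_2, spool_1's own z axis and vertical below 0.1 rad and horizontal distance between spool_1 and pad_blue_2 below 0.015 m and distance of each of tin_1, spool_2 from where it was at the start of the episode below 0.015 m) or (horizontal distance between tin_2 and pad_blue_2 below 0.015 m and height (world z) of each of tin_2, spool_1 below 0.004 m and angle between each of tin_2, spool_1's own z axis and vertical below 0.1 rad and horizontal distance between spool_1 and pad_blue_1 below 0.015 m and distance of each of tin_1, spool_2 from where it was at the start of the episode below 0.015 m) or (horizontal distance between tin_2 and pad_blue_1 below 0.015 m and height (world z) of each of tin_2, spool_2 below 0.004 m and angle between each of tin_2, spool_2's own z axis and vertical below 0.1 rad and horizontal distance between spool_2 and pad_blue_2 below 0.015 m and distance of each of tin_1, spool_1 from where it was at the start of the episode below 0.015 m) or (horizontal distance between tin_2 and pad_blue_2 below 0.015 m and height (world z) of each of tin_2, spool_2 below 0.004 m and angle between each of tin_2, spool_2's own z axis and vertical below 0.1 rad and horizontal distance between spool_2 and pad_blue_1 below 0.015 m and distance of each of tin_1, spool_1 from where it was at the start of the episode below 0.015 m)) and (distance of each of tin_2, spool_1, spool_2 from where it was at the start of the episode below 0.015 m or distance of each of tin_1, spool_1, spool_2 from where it was at the start of the episode below 0.015 m or distance of each of tin_1, tin_2, spool_2 from where it was at the start of the episode below 0.015 m or distance of each of tin_1, tin_2, spool_1 from where it was at the start of the episode below 0.015 m) and linear speed of each of tin_1, tin_2, spool_1, spool_2, breadboard, nozzle below 0.02 m/s); the robot touches nothing.
It also fails if it takes over 86 s, if anything falls off the work surface, if the arm or the gripper's body presses on something with over 40 N, if the wrist force passes 120 N, or if a joint passes its speed limit or range.

## Working session

There is one attempt and no reset: what is moved stays moved. The work goes in short steps, Python scripts to look and compute and a tool call to move; the robot and the scene stay as the last step left them, time stands still between calls to the robot, and variables do not carry over. Pictures are saved under pics/ and viewed, at most 14 in all, crops included, and the job is handed in when it is done.

Besides the shell and the picture viewer there is one more tool, called after ">>>" by a JSON object that holds its "method" and its "body", one argument or row to a line. jog_arm: Moves the arm, as the interface text tells. Its arguments: {"type":"object","properties":{"rows":{"type":"string"}},"required":["rows"]}

```bash
mkdir -p pics; cat > h.py <<'E'
import numpy as np, cv2
from bench import ctrl
def ray(c,u,v,z):
    R=np.array(c["R"]);t=np.array(c["t"]);o=-R.T@t
    d=R.T@np.array([(u-c["cx"])/c["fx"],(v-c["cy"])/c["fy"],1]);return o+d*(z-o[2])/d[2]
def save(c,n,box=None,s=1):
    im=c["img"][...,::-1]
    if box: im=im[box[1]:box[3],box[0]:box[2]]
    cv2.imwrite("pics/"+n,cv2.resize(im,None,fx=s,fy=s,interpolation=cv2.INTER_CUBIC))
E
python3 - <<'E'
from h import *
import pickle
for n in("top","side"):
    c=ctrl.get_image(n);save(c,n+"0.png",s=1.5);pickle.dump(c,open(n+"0.pkl","wb"))
    print(n,c["fx"],-np.array(c["R"]).T@np.array(c["t"]))
print(ctrl.get_state())
E
```

```text
top 376.14467270211736 [ 0.33874219 -0.00148845  0.78507216]
side 354.2000095410138 [0.48251902 0.54507405 0.63562433]
{'time': 0.1, 'joint_positions': array([-1.43552063e+00,  5.28389728e-01,  1.43379553e+00, -7.98234854e-06,
        1.18142049e+00, -1.78467708e-01]), 'dq': array([ 1.64247435e-03,  4.01965382e-04, -2.08568425e-03, -3.21204437e-04,
       -4.71949613e-05, -1.64336882e-03]), 'joint_efforts': array([-7.48916227e-04, -4.43305063e+01, -1.78586537e+01, -2.66957804e-04,
        3.89620327e-03,  7.07526709e-06]), 'tcp_pos': array([ 0.1928468 , -0.59383803,  0.24441451]), 'eef_rot': array([ 9.87720109e-01,  1.56230514e-01,  1.80457428e-05, -1.00639530e-03]), 'contact_force': array([0.17987219, 1.15241164, 0.07844198]), 'torque': array([0.00882214, 0.01129442, 0.00534668]), 'gripper_force': 0.0, 'width': 0.9984180479166122}
```

View pics/top0.png

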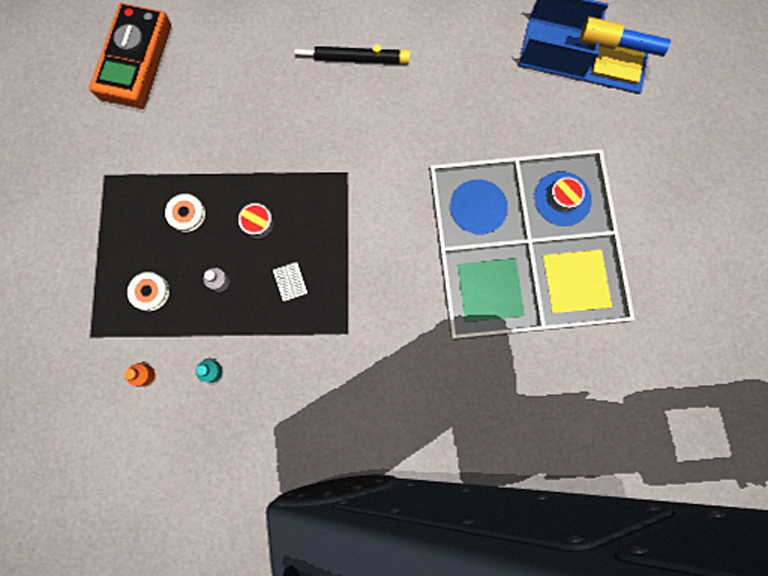

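View pics/side0.png

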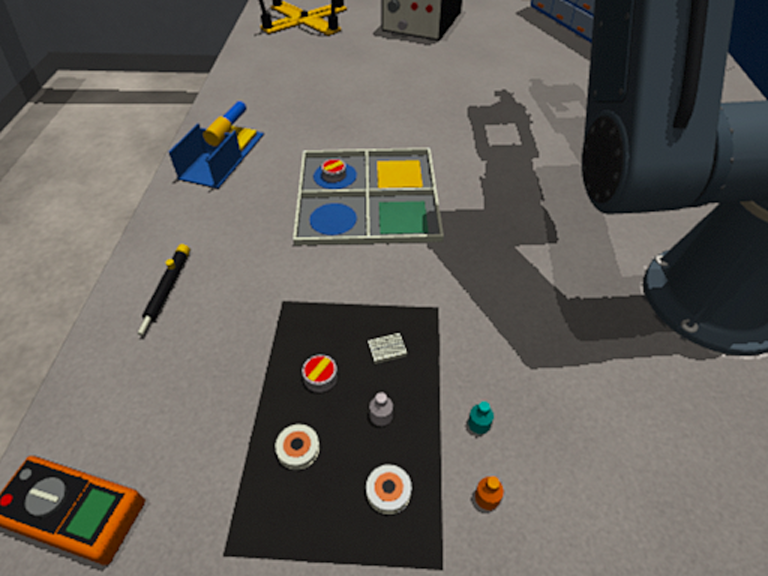

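The top view (768-wide) shows spools at (184,212) and (147,291), bench tin (255,219), a tin already in the upper-right blue pocket (568,192), and the free blue liner at (478,207). The kit therefore lacks a spool.

Possible mix-ups:
- **Nozzle:** steel at (214,278), against orange (140,374) and turquoise (208,371). I choose the steel one.
- **Spool:** the two at (184,212) and (147,291) are alike.
- **Breadboard:** the only white slotted block is at (290,281).

```bash
python3 - <<'E'
from h import *
import pickle
c=pickle.load(open("top0.pkl","rb"));s=pickle.load(open("side0.pkl","rb"))
save(c,"crop.png",(75,120,225,260),5)
def comps(c,m,z,n,amin=60):
    k,l,st,ce=cv2.connectedComponentsWithStats(m.astype(np.uint8))
    for i in range(1,k):
        if st[i,4]>=amin:
            (q,wh,a)=cv2.minAreaRect(np.argwhere(l==i)[:,::-1].astype(np.float32))
            hull=cv2.convexHull(np.argwhere(l==i)[:,::-1].astype(np.int32));M=cv2.moments(hull);hc=(M['m10']/M['m00'],M['m01']/M['m00'])
            print(n,st[i,4],hc,ray(c,*hc,z)[:2].round(4),'rect',np.round(wh,1),round(a,1))
for nm,c in(("top",c),("side",s)):
    im=c["img"].astype(int);r,g,b=im[...,0],im[...,1],im[...,2]
    print(nm)
    comps(c,(b>120)&(r<90)&(b-g>50),.001,"blue",300)
    comps(c,(g>r+40)&(g>b+15)&(g>60),.001,"green",300)
    comps(c,(r>180)&(g>170)&(b<110),.001,"yellow",300)
    comps(c,(r>170)&(g<80)&(b<90),.022,"red(half tins)",15)
    mm=np.zeros(r.shape,bool)
    if nm=="top": mm[120:220,70:230]=1
    else: mm[205:370,160:290]=1
    comps(c,mm&(r>60)&((np.max(im,2)>105))&((r<175)|(r>190)|1),.0125,"mat things",40)
E
```

```text
top
blue 490 (371.07378524295143, 25.608078384323132) [ 0.8774 -0.291 ] rect [50.9 22.1] 1.2
blue 605 (374.72179610099073, 131.93128795142215) [ 0.6173 -0.2777] rect [37.5 35.4] 45.0
blue 1080 (318.73967798501513, 137.43567670970828) [ 0.6071 -0.1542] rect [35. 37.] 90.0
green 1466 (326.87549933422105, 192.67421216156234) [ 0.484  -0.1648] rect [39.4 39.7] 82.9
yellow 325 (411.6489028213166, 45.36677115987461) [ 0.8249 -0.3803] rect [30.6 11. ] 12.5
yellow 1506 (384.25771244013805, 187.194119612429) [ 0.4934 -0.2876] rect [40.8 39. ] 80.5
red(half tins) 22 (85.36559139784946, 7.774193548387097) [0.9209 0.3664] rect [4. 5.] 90.0
red(half tins) 60 (382.7383512544803, 124.20430107526882) [ 0.6269 -0.2889] rect [15.6  4.2] 45.0
red(half tins) 70 (374.57227138643066, 130.56637168141592) [ 0.613  -0.2702] rect [14.8  4.9] 45.0
red(half tins) 68 (171.9393939393939, 140.72451790633608) [0.5988 0.1618] rect [15.2  5.7] 28.6
red(half tins) 71 (166.465564738292, 149.5977961432507) [0.5794 0.173 ] rect [15.2  5.6] 28.6
mat things 497 (122.9785575048733, 141.38401559454192) [0.6026 0.2689] rect [
[... 1268 characters left out ...]
2.6993464052287) [0.9202 0.3555] rect [4.5 7.2] 63.4
red(half tins) 48 (18.34108527131783, 353.69767441860466) [0.879 0.387] rect [40.5  1.2] 20.3
mat things 1589 (168.87623762376236, 242.9298129812981) [0.6801 0.16  ] rect [113.  26.] 90.0
mat things 330 (257.6426708398539, 230.84246218049032) [0.499  0.1217] rect [14.6 23.3] 76.0
mat things 363 (212.49304556354915, 245.9956834532374) [0.5895 0.1631] rect [19.2 22.4] 63.4
mat things 153 (253.88282828282826, 269.7474747474747) [0.5023 0.2125] rect [14.8 14.1] 45.0
mat things 602 (197.9935199585277, 296.66640746500775) [0.6024 0.272 ] rect [27. 29.] 90.0
mat things 695 (258.8792668957617, 324.8772050400916) [0.4883 0.318 ] rect [30. 30.] 90.0
```

View pics/crop.png

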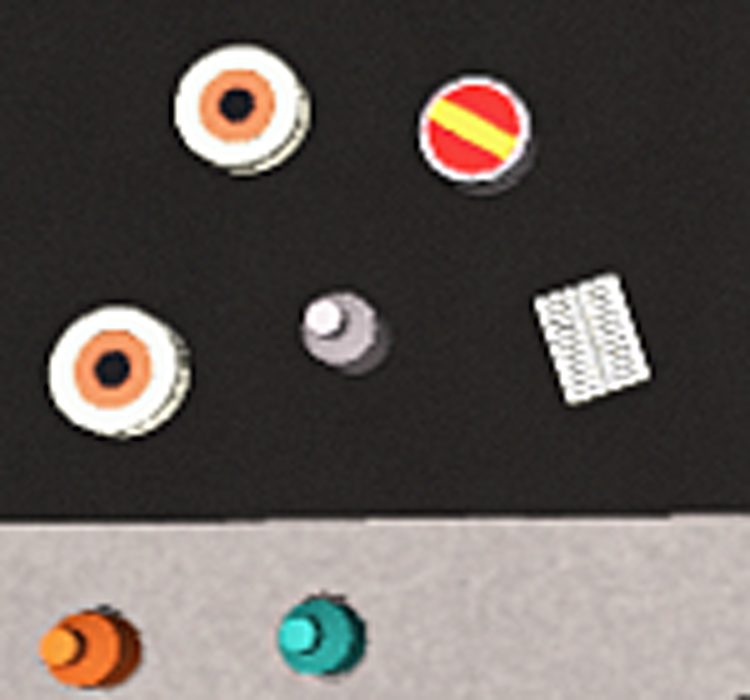

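The crop confirms the choice: a steel nozzle, a white slotted breadboard (long axis at about 17°, matching the tool's yaw) and two spools. I'll take the upper spool. Next come the refined positions and the first move deltas.

```bash
cat >> h.py <<'E'
from scipy.spatial.transform import Rotation as Ro
def d(*p):
    s=ctrl.get_state();R=Ro.from_quat(s["eef_rot"]).as_matrix()
    print("t",round(s["time"],1),"tcp",s["tcp_pos"].round(4),"yaw",round(np.arctan2(R[1,0],R[0,0]),3),"w",round(s["width"],3),"F",s["contact_force"].round(1),"->cm",(R.T@(np.array(p)-s["tcp_pos"])*100).round(2))
E
python3 - <<'E'
from h import *
import pickle
c=pickle.load(open("top0.pkl","rb"));s=pickle.load(open("side0.pkl","rb"))
print("noz",ray(c,139.4,184,.048),ray(s,253.3,264.7,.048))
print("spool",ray(c,122.4,140.6,.015),ray(s,297/1.5,444/1.5,.015))
print("bb",ray(c,75+593/5,120+338/5,.01))
P=[ray(c,75+a/5,120+b/5,.01) for a,b in((535,298),(618,272),(650,377),(570,405))]
v=(P[0]+P[1]-P[2]-P[3]);print(np.arctan2(v[1],v[0]))
d(.43,-.25,.2);d(.499,.119,.2);d(.499,.119,.06)
E
```

```text
noz [0.50044601 0.21945338 0.048     ] [0.50280929 0.22123617 0.048     ]
spool [0.60351084 0.26933568 0.015     ] [0.6020721  0.27182954 0.015     ]
bb [0.49877262 0.11668752 0.01      ]
0.3073894787320908
t 0.1 tcp [ 0.1928 -0.5938  0.2444] yaw 0.314 w 0.998 F [0.2 1.2 0.1] ->cm [ 33.17 -25.38   4.5 ]
t 0.1 tcp [ 0.1928 -0.5938  0.2444] yaw 0.314 w 0.998 F [0.2 1.2 0.1] ->cm [ 51.12 -58.35   4.58]
t 0.1 tcp [ 0.1928 -0.5938  0.2444] yaw 0.314 w 0.998 F [0.2 1.2 0.1] ->cm [ 51.11 -58.32  18.57]
```

>>> {"method": "jog_arm", "body": {
  "rows": "3 -2.3 0.4 0 1;3 -2.3 0.4 0 1;3 -2.3 0.4 0 1;3 -2.3 0.4 0 1;3 -2.3 0.4 0 1;3 -2.3 0.4 0 1;3 -2.3 0.4 0 1;3 -2.3 0.4 0 1;3 -2.3 0.4 0 1;3 -2.3 0.4 0 1;3 -2.3 0.4 0 0.6;0 0 0 0 0.6"
}}

```text
time: 1.3
tcp_pos: [0.4296, -0.2477, 0.2005]
eef_rot: [0.987, 0.159, -0.001, -0.002]
contact_force: [-0.6, 0.3, -0.4]
width: 0.692
gripper_force: 0.0
```

```bash
python3 -c "
from h import *
d(.499,.118,.1)"
```

```text
t 1.3 tcp [ 0.4296 -0.2477  0.2005] yaw 0.319 w 0.692 F [-0.6  0.3 -0.4] ->cm [ 18.06 -32.51  10.15]
```

>>> {"method": "jog_arm", "body": {
  "rows": "1.8 -3.25 0.5 0 0.6;1.8 -3.25 0.5 0 0.6;1.8 -3.25 0.5 0 0.6;1.8 -3.25 0.5 0 0.6;1.8 -3.25 1 0 0.6;1.8 -3.25 1 0 0.6;1.8 -3.25 1.5 0 0.6;1.8 -3.25 1.5 0 0.6;1.8 -3.25 1.5 0 0.6;1.8 -3.25 1.5 0 0.6;0 0 0 0 0.6;0 0 0 0 0.6"
}}

```text
time: 2.5
tcp_pos: [0.4994, 0.1129, 0.1008]
eef_rot: [0.988, 0.157, -0.001, 0.0]
contact_force: [0.1, 0.7, 0.8]
width: 0.599
gripper_force: 0.0
```

```bash
python3 - <<'E'
from h import *
d(.499,.118,.02)
s=ctrl.get_image("side");save(s,"s1.png",(150,130,330,370),2.4)
E
```

```text
t 2.5 tcp [0.4994 0.1129 0.1008] yaw 0.316 w 0.599 F [0.1 0.7 0.8] ->cm [ 0.13 -0.5   8.08]
```

View pics/s1.png

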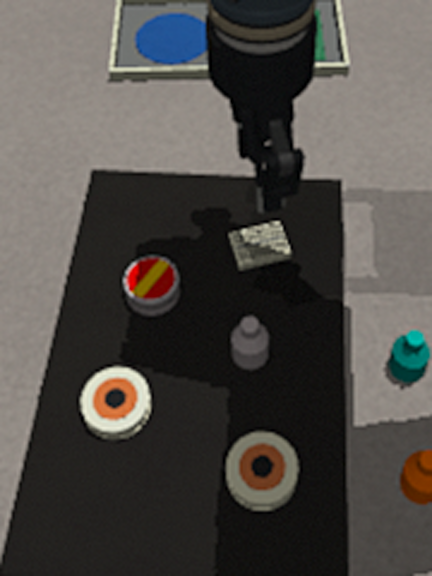

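The crop shows the gripper above the breadboard at (262,245), with its fingers at about (275,190). Positions are as expected, so I'll descend.

>>> {"method": "jog_arm", "body": {
  "rows": "0.1 -0.5 2 0 0.6;0 0 2 0 0.6;0 0 2 0 0.6;0 0 1.5 0 0.6;0 0 0.5 0 0.6;0 0 0.3 0 0.6;0 0 0 0 0.6;0 0 0 0 0.6"
}}

```text
time: 3.35
tcp_pos: [0.4996, 0.1175, 0.0191]
eef_rot: [0.988, 0.156, 0.001, 0.0]
contact_force: [-0.4, 0.7, 0.2]
width: 0.601
gripper_force: 0.0
```

>>> {"method": "jog_arm", "body": {
  "rows": "0 0 0.3 0 0.5;0 0 0.2 0 0.5;0 0 0 0 0.5;0 0 0 0 0;0 0 0 0 0;0 0 0 0 0;0 0 0 0 0;0 0 0 0 0"
}}

```text
time: 4.15
tcp_pos: [0.499, 0.1179, 0.0136]
eef_rot: [0.988, 0.156, 0.0, -0.0]
contact_force: [-0.6, 1.0, 5.2]
width: 0.392
gripper_force: 60.2
```

>>> {"method": "jog_arm", "body": {
  "rows": "0 0 -1 0 0;0 0 -2 0 0;0 0 -2 0 0;0 0 -2 0 0;0 0 -1 0 0;0 0 0 0 0"
}}

```text
time: 4.75
tcp_pos: [0.5, 0.1179, 0.0947]
eef_rot: [0.988, 0.156, 0.002, 0.0]
contact_force: [-0.4, 1.7, -0.6]
width: 0.386
gripper_force: 59.7
```

```bash
python3 -c "
from h import *
d(.484,-.164,.09)"
```

```text
t 4.8 tcp [0.5    0.1179 0.0947] yaw 0.314 w 0.386 F [-0.4  1.7 -0.6] ->cm [-10.22  26.31   0.46]
```

>>> {"method": "jog_arm", "body": {
  "rows": "-0.5 1.3 0 0 0;-1 2.5 0 0 0;-1 2.5 0 0 0;-1 2.5 0 0 0;-1 2.5 0 0 0;-1 2.5 0 0 0;-1 2.5 0 0 0;-1 2.5 0 0 0;-1 2.5 0.1 0 0;-1 2.5 0.1 0 0;-0.7 2.5 0.1 0 0;0 0 0 0 0"
}}

```text
time: 5.95
tcp_pos: [0.4833, -0.1678, 0.0892]
eef_rot: [0.988, 0.154, 0.0, 0.001]
contact_force: [0.8, 0.4, -0.3]
width: 0.389
gripper_force: 59.7
```

```bash
python3 - <<'E'
from h import *
d(.484,-.164,.02)
s=ctrl.get_image("side");save(s,"s2.png",(150,60,330,190),4)
E
```

```text
t 6.0 tcp [ 0.4833 -0.1678  0.0892] yaw 0.31 w 0.389 F [ 0.8  0.4 -0.3] ->cm [ 0.18 -0.35  6.92]
```

View pics/s2.png

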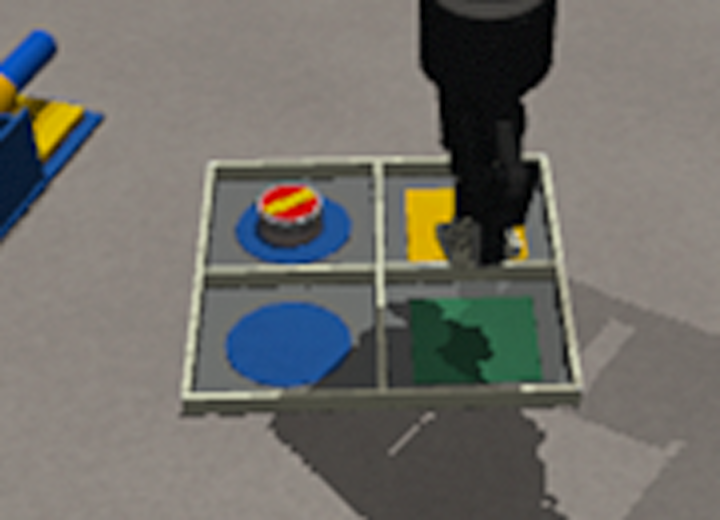

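The board is held at (460,245) above green, so I'll lower and release it.

>>> {"method": "jog_arm", "body": {
  "rows": "0.2 -0.3 1.5 0 0;0 0 2 0 0;0 0 2 0 0;0 0 1 0 0;0 0 0.5 0 0;0 0 0.3 0 0;0 0 0.1 0 0;0 0 0 0 0.6;0 0 0 0 0.6;0 0 0 0 0.6;0 0 0 0 0.6"
}}

```text
time: 7.1
tcp_pos: [0.4844, -0.1605, 0.0167]
eef_rot: [0.988, 0.156, 0.0, 0.0]
contact_force: [-1.2, -0.0, -0.2]
width: 0.598
gripper_force: 0.0
```

>>> {"method": "jog_arm", "body": {
  "rows": "0 0 -1 0 0.6;0 0 -2 0 0.6;0 0 -3 0 0.6;0 0 -3 0 0.6;0 0 -1 0 0.6;0 0 0 0 0.6"
}}

```text
time: 7.7
tcp_pos: [0.4851, -0.1609, 0.1182]
eef_rot: [0.988, 0.156, 0.002, 0.001]
contact_force: [0.6, 0.2, -1.3]
width: 0.597
gripper_force: 0.0
```

```bash
python3 -c "
from h import *
d(.5016,.2203,.11)"
```

```text
t 7.7 tcp [ 0.4851 -0.1609  0.1182] yaw 0.314 w 0.597 F [ 0.6  0.2 -1.3] ->cm [ 13.33 -35.75   0.74]
```

>>> {"method": "jog_arm", "body": {
  "rows": "1.2 -3.25 0 0 0.6;1.2 -3.25 0 0 0.6;1.2 -3.25 0 0 0.6;1.2 -3.25 0 0 0.6;1.2 -3.25 0 0 0.6;1.2 -3.25 0 0 0.6;1.2 -3.25 0 0 0.6;1.2 -3.25 0 0 0.6;1.2 -3.25 0 0 0.6;1.2 -3.25 0.3 0 0.6;1.3 -3.25 0.3 0 0.6;0 0 0 0 0.6"
}}

```text
time: 8.9
tcp_pos: [0.4995, 0.2242, 0.1087]
eef_rot: [0.987, 0.158, -0.001, -0.0]
contact_force: [-0.4, -0.0, 0.0]
width: 0.603
gripper_force: 0.0
```

```bash
python3 - <<'E'
from h import *
d(.5016,.2203,.015)
s=ctrl.get_image("side");save(s,"s3.png",(150,90,330,370),2.1)
E
```

```text
t 8.9 tcp [0.4995 0.2242 0.1087] yaw 0.318 w 0.603 F [-0.4 -0.   0. ] ->cm [0.09 0.44 9.37]
```

View pics/s3.png

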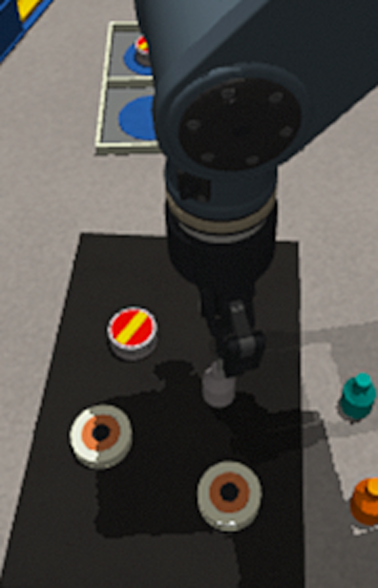

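The gripper is above the steel nozzle at (218,382), so I'll descend with a small correction.

>>> {"method": "jog_arm", "body": {
  "rows": "0.1 0.4 1.5 0 0.6;0 0 2 0 0.6;0 0 2 0 0.6;0 0 2 0 0.6;0 0 1.2 0 0.6;0 0 0.7 0 0.6;0 0 0 0 0.6;0 0 0 0 0.6"
}}

```text
time: 9.75
tcp_pos: [0.5028, 0.217, 0.0166]
eef_rot: [0.988, 0.156, 0.0, 0.0]
contact_force: [-0.9, 0.2, 0.7]
width: 0.598
gripper_force: 0.0
```

>>> {"method": "jog_arm", "body": {
  "rows": "0 0 0 0 0;0 0 0 0 0;0 0 0 0 0;0 0 0 0 0;0 0 0 0 0"
}}

```text
time: 10.25
tcp_pos: [0.5032, 0.2175, 0.0174]
eef_rot: [0.988, 0.156, 0.001, -0.0]
contact_force: [-0.1, 0.7, 7.1]
width: 0.331
gripper_force: 59.6
```

>>> {"method": "jog_arm", "body": {
  "rows": "0 0 -1 0 0;0 0 -2 0 0;0 0 -3 0 0;0 0 -2 0 0;0 0 0 0 0"
}}

```text
time: 10.75
tcp_pos: [0.5043, 0.2178, 0.0993]
eef_rot: [0.988, 0.156, 0.003, -0.0]
contact_force: [1.3, -0.1, -0.6]
width: 0.326
gripper_force: 59.2
```

```bash
python3 - <<'E'
from h import *
d(.4933,-.2875,.1)
s=ctrl.get_image("side");save(s,"s4.png",(200,150,330,300),4)
E
```

```text
t 10.8 tcp [0.5043 0.2178 0.0993] yaw 0.314 w 0.326 F [ 1.3 -0.1 -0.6] ->cm [-16.66  47.72  -0.14]
```

View pics/s4.png

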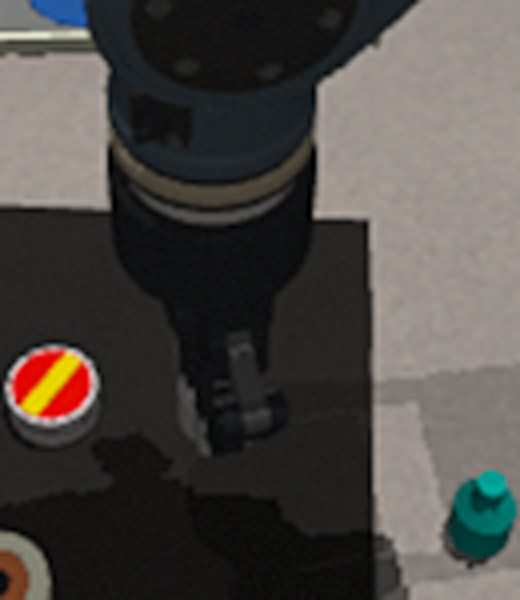

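The nozzle is between the fingers at (200,420), clear of the mat. I'll carry it to yellow.

>>> {"method": "jog_arm", "body": {
  "rows": "-0.6 2 0 0 0;-1.4 4 0 0 0;-1.4 4 0 0 0;-1.4 4 0 0 0;-1.4 4 0 0 0;-1.4 4 0 0 0;-1.4 4 0 0 0;-1.4 4 0 0 0;-1.4 4 0 0 0;-1.4 4 0 0 0;-1.4 4 0 0 0;-1.4 4 0 0 0"
}}

```text
time: 12.0
tcp_pos: [0.4911, -0.2708, 0.0949]
eef_rot: [0.988, 0.156, -0.001, -0.001]
contact_force: [1.1, 0.6, -0.3]
width: 0.323
gripper_force: 59.2
```

```bash
python3 -c "
from h import *
d(.4933,-.2875,.09)"
```

```text
t 12.0 tcp [ 0.4911 -0.2708  0.0949] yaw 0.313 w 0.323 F [ 1.1  0.6 -0.3] ->cm [-0.31  1.66  0.49]
```

>>> {"method": "jog_arm", "body": {
  "rows": "-0.2 1 0.5 0 0;0 0 0 0 0;0 0 0 0 0"
}}

```text
time: 12.3
tcp_pos: [0.4923, -0.2779, 0.0901]
eef_rot: [0.988, 0.156, -0.001, -0.002]
contact_force: [0.0, 1.0, -0.6]
width: 0.327
gripper_force: 59.2
```

```bash
python3 -c "
from h import *
d(.4933,-.2875,.0185)"
```

```text
t 12.3 tcp [ 0.4923 -0.2779  0.0901] yaw 0.314 w 0.327 F [ 0.   1.  -0.6] ->cm [-0.18  0.97  7.15]
```

>>> {"method": "jog_arm", "body": {
  "rows": "-0.2 0.95 1.5 0 0;0 0 2 0 0;0 0 2 0 0;0 0 1 0 0;0 0 0.4 0 0;0 0 0.15 0 0;0 0 0 0 0;0 0 0 0 0"
}}

```text
time: 13.1
tcp_pos: [0.495, -0.2897, 0.0215]
eef_rot: [0.988, 0.156, 0.0, 0.001]
contact_force: [0.0, -0.1, -0.0]
width: 0.328
gripper_force: 59.2
```

>>> {"method": "jog_arm", "body": {
  "rows": "0 0 0.2 0 0;0 0 0.15 0 0;0 0 0 0 0"
}}

```text
time: 13.4
tcp_pos: [0.4947, -0.2896, 0.0175]
eef_rot: [0.988, 0.156, 0.0, 0.0]
contact_force: [0.4, -0.8, 0.5]
width: 0.328
gripper_force: 59.4
```

>>> {"method": "jog_arm", "body": {
  "rows": "0 0 0.1 0 0;0 0 0 0 0.55;0 0 0 0 0.55;0 0 0 0 0.55;0 0 0 0 0.55;0 0 -1 0 0.55;0 0 -2 0 0.55;0 0 -3 0 0.55;0 0 -3 0 0.7;0 0 -1 0 0.8;0 0 0 0 0.8"
}}

```text
time: 14.5
tcp_pos: [0.4954, -0.2902, 0.1183]
eef_rot: [0.988, 0.156, 0.001, 0.002]
contact_force: [0.4, -0.4, -1.2]
width: 0.8
gripper_force: 0.0
```

```bash
python3 -c "
from h import *
d(.603,.2705,.11)"
```

```text
t 14.5 tcp [ 0.4954 -0.2902  0.1183] yaw 0.314 w 0.8 F [ 0.4 -0.4 -1.2] ->cm [ 27.54 -50.01   0.7 ]
```

>>> {"method": "jog_arm", "body": {
  "rows": "1.1 -2 0 0 0.8;2.2 -4 0 0 0.8;2.2 -4 0 0 0.8;2.2 -4 0 0 0.8;2.2 -4 0 0 0.8;2.2 -4 0 0 0.8;2.2 -4 0 0 0.8;2.2 -4 0 0 0.8;2.2 -4 0 0 0.8;2.2 -4 0 0 0.8;2.2 -4 0 0 0.8;2.2 -4 0 0 0.8"
}}

```text
time: 15.7
tcp_pos: [0.5921, 0.2278, 0.1143]
eef_rot: [0.988, 0.156, -0.002, 0.0]
contact_force: [0.4, -0.3, -0.1]
width: 0.8
gripper_force: 0.0
```

>>> {"method": "jog_arm", "body": {
  "rows": "2.2 -4 0 0 0.8;0 0 0 0 0.8;0 0 0 0 0.8"
}}

```text
time: 16.0
tcp_pos: [0.6004, 0.2718, 0.1143]
eef_rot: [0.988, 0.158, -0.002, 0.0]
contact_force: [0.4, -1.0, -1.1]
width: 0.803
gripper_force: 0.0
```

```bash
python3 - <<'E'
from h import *
d(.603,.2705,.02)
s=ctrl.get_image("side");save(s,"s5.png",(120,60,330,370),1.9)
c=ctrl.get_image("top");save(c,"t5.png",(60,80,440,250),2)
E
```

```text
t 16.0 tcp [0.6004 0.2718 0.1143] yaw 0.316 w 0.803 F [ 0.4 -1.  -1.1] ->cm [0.24 0.2  9.43]
```

View pics/s5.png

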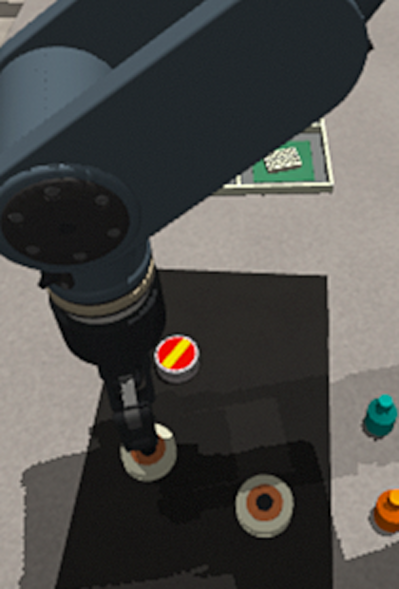

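View pics/t5.png

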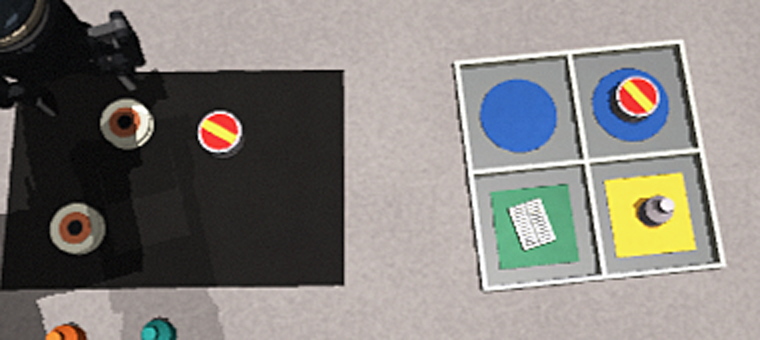

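The board sits on green at (532,224) and the nozzle stands on yellow at (655,211). The gripper is above the spool (side view, (148,452)), so I'll descend.

>>> {"method": "jog_arm", "body": {
  "rows": "0.2 0.2 1.5 0 0.8;0 0 2 0 0.8;0 0 2 0 0.8;0 0 2 0 0.8;0 0 1.5 0 0.8;0 0 0.6 0 0.8;0 0 0 0 0.8;0 0 0 0 0.8"
}}

```text
time: 16.9
tcp_pos: [0.6049, 0.2695, 0.0207]
eef_rot: [0.988, 0.156, 0.0, -0.0]
contact_force: [0.4, 0.1, 1.0]
width: 0.804
gripper_force: 0.0
```

>>> {"method": "jog_arm", "body": {
  "rows": "-0.1 0 0.3 0 0.8;0 0 0.3 0 0.8;0 0 0 0 0.8;0 0 0 0 0;0 0 0 0 0;0 0 0 0 0;0 0 0 0 0;0 0 0 0 0"
}}

```text
time: 17.7
tcp_pos: [0.6039, 0.2697, 0.0151]
eef_rot: [0.988, 0.156, 0.001, -0.0]
contact_force: [-1.0, 0.1, 6.1]
width: 0.583
gripper_force: 62.3
```

>>> {"method": "jog_arm", "body": {
  "rows": "0 0 -1 0 0;0 0 -2 0 0;0 0 -3 0 0;0 0 -2 0 0;0 0 0 0 0"
}}

```text
time: 18.2
tcp_pos: [0.6054, 0.27, 0.0976]
eef_rot: [0.988, 0.156, 0.003, -0.0]
contact_force: [0.1, 1.2, -0.7]
width: 0.577
gripper_force: 62.1
```

```bash
python3 -c "
from h import *
d(.607,-.154,.09)"
```

```text
t 18.2 tcp [0.6054 0.27   0.0976] yaw 0.314 w 0.577 F [ 0.1  1.2 -0.7] ->cm [-12.95  40.38   0.7 ]
```

>>> {"method": "jog_arm", "body": {
  "rows": "-0.6 2 0 0 0;-1.2 3.8 0 0 0;-1.2 3.8 0 0 0;-1.2 3.8 0 0 0;-1.2 3.8 0 0 0;-1.2 3.8 0 0 0;-1.2 3.8 0 0 0;-1.2 3.8 0 0 0;-1.2 3.8 0 0 0;-1.2 3.8 0 0 0;-1 3.8 0 0 0;0 0 0 0 0"
}}

```text
time: 19.4
tcp_pos: [0.6092, -0.1549, 0.0932]
eef_rot: [0.988, 0.153, 0.0, 0.001]
contact_force: [0.2, 0.5, -0.1]
width: 0.578
gripper_force: 62.1
```

>>> {"method": "jog_arm", "body": {
  "rows": "0 0 0 0 0;0 0 0 0 0"
}}

```text
time: 19.6
tcp_pos: [0.6078, -0.1481, 0.0933]
eef_rot: [0.988, 0.156, -0.001, -0.001]
contact_force: [0.9, -0.2, -0.6]
width: 0.581
gripper_force: 62.1
```

```bash
python3 -c "
from h import *
d(.607,-.154,.0155)
s=ctrl.get_image('side');save(s,'s6.png',(150,60,330,190),3)"
```

```text
t 19.6 tcp [ 0.6078 -0.1481  0.0933] yaw 0.314 w 0.581 F [ 0.9 -0.2 -0.6] ->cm [-0.25  0.56  7.78]
```

View pics/s6.png

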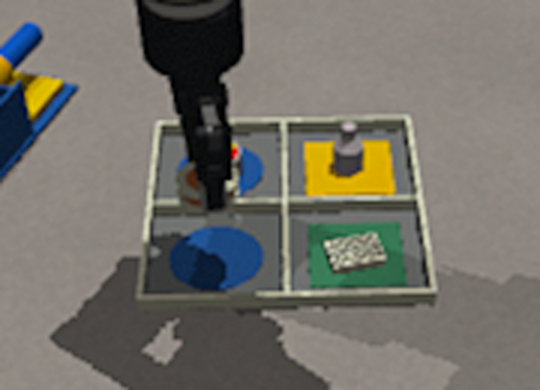

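The spool is held at about (205,185), with board and nozzle well placed at (355,252) and (347,152). Now I'll lower onto the free blue liner.

>>> {"method": "jog_arm", "body": {
  "rows": "-0.2 0.5 2 0 0;0 0 2 0 0;0 0 2 0 0;0 0 0.8 0 0;0 0 0.5 0 0;0 0 0.3 0 0;0 0 0 0 0;0 0 0 0 0"
}}

```text
time: 20.45
tcp_pos: [0.609, -0.1548, 0.0191]
eef_rot: [0.988, 0.156, 0.001, 0.0]
contact_force: [0.2, -0.7, -1.1]
width: 0.58
gripper_force: 62.2
```

>>> {"method": "jog_arm", "body": {
  "rows": "0 0 0.2 0 0;0 0 0.15 0 0;0 0 0 0 0;0 0 0 0 0.75;0 0 0 0 0.75;0 0 0 0 0.75;0 0 0 0 0.75;0 0 -1 0 0.75;0 0 -2 0 0.75;0 0 -3 0 0.75;0 0 -3 0 0.75;0 0 0 0 0.75"
}}

```text
time: 21.65
tcp_pos: [0.6116, -0.1559, 0.1099]
eef_rot: [0.988, 0.156, 0.004, 0.003]
contact_force: [0.8, -0.0, 0.8]
width: 0.749
gripper_force: 0.0
```

>>> {"method": "jog_arm", "body": {
  "rows": "-1 3 -1 0 0.75;-2 4 -1 0 0.75;-2 4 -1 0 0.75;-2 4 -1 0 0.75;-2 4 -1 0 0.75;-2 4 -1 0 0.75;-2 4 0 0 0.75;-2 4 0 0 0.75;0 0 0 0 0.75;0 0 0 0 0.75"
}}

```text
time: 22.65
tcp_pos: [0.5603, -0.4966, 0.1638]
eef_rot: [0.988, 0.155, -0.0, -0.001]
contact_force: [-0.4, 0.5, 0.1]
width: 0.75
gripper_force: 0.0
```

```bash
python3 - <<'E'
from h import *
d(.6,-.15,.1)
c=ctrl.get_image("top");save(c,"t7.png",(60,80,440,250),2)
s=ctrl.get_image("side");save(s,"s7.png",(130,50,330,370),1.8)
E
```

```text
t 22.6 tcp [ 0.5603 -0.4966  0.1638] yaw 0.311 w 0.75 F [-0.4  0.5  0.1] ->cm [ 14.39 -31.77   6.44]
```

View pics/t7.png

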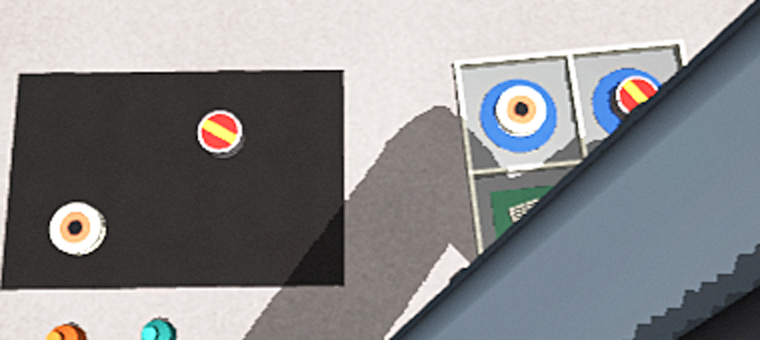

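View pics/s7.png

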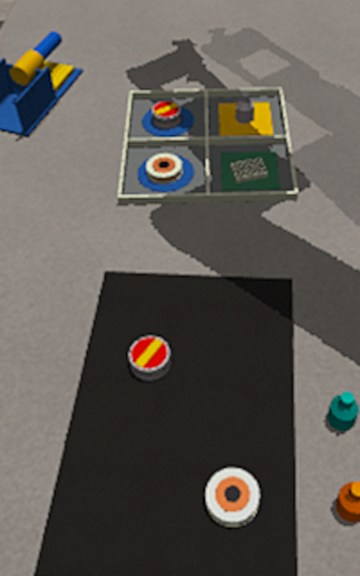

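```bash
python3 - <<'E'
from h import *
import pickle
c=pickle.load(open("top0.pkl","rb"));s=pickle.load(open("side0.pkl","rb"))
for n,u,v,z,t in(("spool",521,109,.015,(.607,-.154)),("noz",666,205,.048,(.4933,-.287)),("bb",532,224,.01,(.484,-.164))):
    p=ray(c,60+u/2,80+v/2,z)[:2];print(n,p.round(4),((p-t)*1000).round(1))
print(ray(s,130+163/1.8,50+164/1.8,.015),ray(s,150+347/3,60+127/3,.048),ctrl.get_state()["dq"].round(3))
E
```

```text
spool [ 0.6089 -0.1556] [ 1.9 -1.6]
noz [ 0.4934 -0.2889] [ 0.1 -1.9]
bb [ 0.4838 -0.1611] [-0.2  2.9]
[ 0.60865077 -0.1552855   0.015     ] [ 0.49418393 -0.28576051  0.048     ] [ 0.019 -0.007  0.002 -0.003 -0.003  0.   ]
```

All are within 3 mm of their centres, and the surplus tin and spool have not moved. I'll hand the job in.

```bash
python3 -c "
from bench import ctrl
print(ctrl.close_job())"
```

```text
the job is handed in; nothing more can be done
None
```

The kit is complete and handed in at about 23 s: breadboard on green, nozzle on yellow and a spool added beside the tin already on blue, each about 3 mm or less from centre by camera, with the surplus tin and spool left in place; no verdict was returned.

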